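# Zero the gauge tweezers on the reference plate

## Task

Zero the thickness gauge on its reference plate: take the plate by its green grip out of the wooden block, slide it fully home in the slot of the aluminium stand and let go. Then lift the sprung gauge tweezers out of their cradle by the blue finger grips, hold them level and in line with the plate, one tip on each side of its bare steel, and squeeze to the marked gap (tips 18 mm apart, red pointer in the scale's green band). Finish while holding that gap steady, with the plate midway between the tips and untouched, and leave the parts waiting on the bench alone.

Things in the scene. Friction and masses are not known exactly. Their poses are not given: they have to be found in the camera images.
- ref_plate: Reference plate, upright steel slab 60 mm wide (its x), 6 mm thick (y), 0.14 kg. Origin: centre of its underside. Bare steel up to 55 mm; above it, at 55 to 71 mm, a green grip strip 44 mm long (x), 12 mm thick (y): take it there from above, closing along y. A half turn about z makes no difference. It starts 20 mm deep in the slot of the wooden block, axes parallel.
- plate_block: Wooden storage block 110 x 64 x 30 mm with short pins (up to 10 mm proud) along one side, fixed to the bench. Origin: centre of its underside. Its slot, along its x, is 62.4 mm long, 8.4 mm wide, 20 mm deep (floor at 10 mm).
- stand: Aluminium bench stand 100 x 56 x 30 mm on a thin black foot (112 x 68 x 4 mm), fixed to the bench. Origin: centre of its underside on the bench. The slot in its top runs along its x, is 62 mm long, 8 mm wide and 20 mm deep (floor 10 mm above the bench), with 2 mm chamfers round the mouth.
- slot (a point): Centre of the mouth of the stand's slot, 30 mm above the bench; same axes as the stand. When the plate is home its bare steel faces reach from the mouth (30 mm above the bench) up to 65 mm, its green grip from 65 to 81 mm.
- cradle: Black charging cradle 200 x 58 mm of the gauge, up to 34 mm high, fixed to the bench; the gauge lies loosely in it and lifts straight up. Origin on the bench under the gauge's finger grips, x along the gauge towards its tips. It is only 8 mm high for 50 mm behind and 33 mm ahead of the grips.
- gauge: Sprung gauge tweezers, 0.12 kg, 185 mm long, balanced at the grips. Origin: midway between the two blue finger grips, where to take them from above, closing along y (in the cradle 40 mm above the bench); x points to the tips, y to the left arm. Finger grips: 32 mm long (x), 18 mm high (z), 50 mm over their outer faces when released; 36 mm, and then parallel, at the marked gap.
- gauge_tips (a point): Point midway between the two tips, 60 mm ahead of the gauge's origin, same axes. A flat scale bar crosses over the arms at x = 24 to 32 mm, 7 to 10 mm above the axis, so a plate can go in at most 28 mm past the tips. Behind: arm pivots at x = -72 mm, y = +-8 mm; grey housing (64 x 34 x 26 mm) centred at x = -84 mm.
- tip_l (a point): Centre of the inner face of the left (+y) tip's brass sensor disc (10 mm across; with its holder 14 mm high).
- tip_r (a point): Centre of the inner face of the right (-y) tip's sensor disc. Tip gap = distance from tip_l to tip_r.
- gauge_arm_l (a joint): Squeeze angle q of each arm (both alike), rad: 0 released (tips 44 mm apart), 0.10 at the marked gap (18 mm), end stop 0.145 (6 mm); no stop at the mark. Gap in mm = 18 + 264 sin(0.10 - q); width over the finger grips = 36 + 144 sin(0.10 - q): 1 mm there is 1.8 mm at the tips. Sprung open: 6 N on each grip when released, 11 N at the mark.
- pump_body: Bystander: black pump body standing at the back of the work, 90 mm across, 192 mm tall. Origin: centre of its underside.
- oil_bottle: Bystander: small oil bottle with a red spout, 41 mm across, 134 mm tall, standing. Origin: centre of its underside.
- piston: Bystander: piston standing on its face, rod up, 48 mm across, 145 mm tall. Origin: centre of its underside.
- seal_ring: Bystander: black rubber seal ring lying on the bench, 69 mm across, 30 mm high. Origin: centre of its underside.
Mind the look-alikes: they are no part of the job. Of the things like the ref_plate, leave any that is orange; of the rest the smaller one is meant.

How it is judged:
By the outcome, as a careful person would: the job done as asked, in the order asked, and still so for the second after the job is handed in, while the arm keeps its last pose, push and grip.
It also fails if it takes over 67 s, if anything falls off the work surface, if the arm or the gripper's body presses on something with over 40 N, if the wrist force passes 120 N, or if a joint passes its speed limit or range.

## Robot

A 6-joint arm with a two-finger parallel gripper is mounted at the origin on a cart in front of the work surface, level with it; the furniture and walls round the work are solid. World frame = base frame: x ahead of the robot, y to its left, z up, the work surface at z = 0. Lengths are in mm, angles in rad, forces in N, time in s.
With the tool pointing down it reaches from about 150 to 775 mm from the base axis. Payload 6.1 kg.
Tool frame: the origin (TCP) lies at the very end of the fingers, on their centre line; the grasp point (between the pads) lies 19 mm behind it; z points along the fingers, y is the line along which they close (so a half turn about z gives the same grasp; the last joint's range is limited). The gripper opens to 85 mm and grips with 20 to 120 N. Pads are 22 mm wide; open, the fingers measure 114 mm over their backs; the gripper's body (76 mm by 85 mm) begins 54 mm behind the grasp point. The pads swing forward as they close: fully open they stand 13 mm farther back than shut.
Start: joints at [1.247, 0.126, -0.04, 1.405, 0, 1.571], TCP at [167.033, 497.703, 231.295] pointing down, gripper open.
Joint ranges: [-2.72, 2.72], [-0.95, 1.95], [-1.27, 1.35], [-1.78, 2.02], [-1.46, 1.47], [-3.14, 3.14]. Speed limits (rad/s): [2.39, 2.39, 3.01, 3.14, 3.14, 3.14].

## Interface

Orientations are given as a unit quaternion [w, x, y, z].
In Python, from workcell import robot, eyes, finder gives the robot as it stands.
- The arm moves only by the tool drive_tool, never from a script. Its argument "plan" is a list of rows, each a list of 6 numbers: the shift along the tool's x, y, z in cm, then the turn, a rotation vector about the tool's x, y, z in rad. In form: [[tx, ty, tz, rx, ry, rz], ...]. A call has 1 to 20 rows; each row shifts and turns the commanded pose from where the row before left it, along the tool's axes as they then stand; what a row does not reach is not made up. A row lasts 1/12 s, in which the tool goes at most 41.7 mm and 7.16 degrees, less where a joint would pass 70% of its speed; a pose out of reach is approached as far as the arm can. A call with a gripper value outside its range is refused whole. "hand" is the closure, from -1 (fully open) to 1 (shut), set as the call begins (left out, the last holds). The fingers move at their own pace and stop on an object; "grip_force" is the grip in N (left out, the last holds). Time passes only in rows, so rows that do not move let the fingers close. It gives the time, the measured TCP pose, the force, the opening and the grip force at its end, in the units of the state.
- robot.get_state(): the state, without advancing time (a new reading comes with each control period).
- eyes.read_camera(name): name is "scene" or "top" or "wrist"; returns (picture, depth): 420x560x3 uint8, red, green, blue; 420x560 float32, mm along the optical axis (not along the pixel's ray), 0 where there is no reading.
- eyes.get_calibration(name): a dict with "fx", "fy", "cx", "cy" (pixels), "eye" and "attitude" of the camera in the world. Camera axes: x right, y down, z forward; pixel columns grow to the right and rows downward; lengths in mm; the calibration is good to about 2 mm. A picture is of the moment at which its call begins: read the wrist's pose just before it. get_calibration takes no time and is no camera call; for the wrist camera it gives the pose at the moment of the call.
- robot.close_job(): hands the job in; it is judged then, once.
Trained networks look in the newest picture that a camera, given by its name, has taken for a name from the list of things; names that differ only in an ending like _2 or _b are one class to them, and where a whole thing is asked for, a point or a joint stands for the part that bears it (a point fixed in the world has none). Each returns a list of dicts, best first, with "p" (0 to 1); they miss things now and then, are a little off and sometimes report something else, mostly with a low value. They report only what shows in the picture. A call takes as long as a camera call. They do not tell look-alikes from the thing itself.
- finder.spot_in(camera, query): "centre" ([x, y, z] in mm, in world coordinates, good to about 4 mm: the middle of the surface that is visible of it).
- finder.trace(camera, query): "mask" (420x560 bool, what is visible of it).
- finder.place_of(camera, query): "centre" ([x, y, z] in mm, in world coordinates, good to about 4 mm: a listed point, or the origin of a listed thing).
The state is a dict: "time": time; "joint_pos": joint angles; "qd": joint speeds; "joint_torque": joint torques, N m; "tcp_pos": TCP position; "eef_rot": TCP orientation; "contact_force": force on the tool from outside, world axes, zero at the start; "ft_torque": the same for the moment, N m; "opening": opening from 0.0 (shut) to 1.0 (fully open); "finger_force": force on a finger pad.
Only numpy, scipy, OpenCV 4.12 (cv2) and the standard library are available. Lean on these libraries where they do the work, as an engineer would, in place of code of your own. Each camera call takes 0.05 s, during which the arm holds its last target. There are 200 camera calls.

## Working session

There is one attempt and no reset: what is moved stays moved. The work goes in short steps, Python scripts to look and compute and a tool call to move; the robot and the scene stay as the last step left them, time stands still between calls to the robot, and variables do not carry over. Pictures are saved under pics/ and viewed, at most 10 in all, crops included, and the job is handed in when it is done.

Besides the shell and the picture viewer there is one more tool, called by a JSON object that holds its "method" and its "body". drive_tool: Moves the arm, as the interface text tells. Its arguments: {"type":"object","properties":{"plan":{"type":"array","items":{"type":"array","items":{"type":"number"}}},"hand":{"type":"number"},"grip_force":{"type":"number"}},"required":["plan"]}

```bash
mkdir -p pics; ls
cat > h.py <<'E'
import numpy as np, cv2
from workcell import robot, eyes, finder
from scipy.spatial.transform import Rotation as R
def rot(q): return R.from_quat([q[1],q[2],q[3],q[0]]).as_matrix()
def att(c):
    a=np.array(c["attitude"],float)
    return a if a.shape==(3,3) else rot(a)
def cloud(d,c):
    v,u=np.mgrid[0:d.shape[0],0:d.shape[1]]
    P=np.stack([(u-c["cx"])/c["fx"]*d,(v-c["cy"])/c["fy"]*d,d],-1)
    return P@att(c).T+np.array(c["eye"])
def px(p,c):
    q=(np.array(p)-c["eye"])@att(c)
    return q[...,0]/q[...,2]*c["fx"]+c["cx"], q[...,1]/q[...,2]*c["fy"]+c["cy"]
E
python3 - <<'E'
from h import *
print(robot.get_state())
ims=[]
for n in ["scene","top","wrist"]:
    c=eyes.get_calibration(n); print(n,c)
    p,d=eyes.read_camera(n); np.savez(f"/tmp/{n}.npz",p=p,d=d); cv2.imwrite(f"pics/{n}0.png",p[:,:,::-1])
    if n!="wrist":
      for q in ["ref_plate","plate_block","stand","slot","cradle","gauge","gauge_tips","pump_body","oil_bottle","piston","seal_ring"]:
        print(n,q,[(np.round(r["centre"]).tolist(),round(r["p"],2)) for r in finder.place_of(n,q)])
E
```

```text
pics
{'time': 0.0, 'joint_pos': array([ 1.24701529e+00,  1.26388935e-01, -4.05881454e-02,  1.40543382e+00,
        1.88439453e-05,  1.57082516e+00]), 'qd': array([-0.00024182,  0.00022139,  0.00062504,  0.00014223, -0.00010645,
       -0.00160145]), 'joint_torque': array([ 1.07246266e-03, -4.35913002e+01,  3.52922487e+01,  1.70980120e-02,
        7.32410945e-05, -1.02216177e-05]), 'tcp_pos': array([166.89365144, 497.33022562, 230.53289802]), 'eef_rot': array([-1.39409244e-04,  1.61198474e-01,  9.86921679e-01, -7.95214235e-04]), 'contact_force': array([-0.06713672, -0.28039079,  0.54078017]), 'ft_torque': array([ 0.0354147 , -0.04348969, -0.00877315]), 'finger_force': 0.0, 'opening': 1.003613770349076}
scene {'fx': 411.54926857835295, 'fy': 411.54926857835295, 'cx': 278.2924550028541, 'cy': 202.01358391458535, 'eye': array([-101.60251591, 1040.56206908,  551.47245308]), 'attitude': array([ 0.1813485 , -0.28425823,  0.78826645, -0.51472904])}
scene ref_plate [([546.0, 285.0, 4.0], 0.88), ([419.0, 312.0, 0.0], 0.68), ([401.0, 611.0, 1.0], 0.65), ([669.0, 161.0, 0.0], 0.51)]
scene plate_
[... 794 characters left out ...]
 slot [([584.0, -65.0, 32.0], 0.66), ([670.0, 159.0, -3.0], 0.17)]
top cradle [([581.0, -288.0, -0.0], 0.84)]
top gauge [([546.0, 286.0, 9.0], 0.16)]
top gauge_tips [([643.0, -303.0, 38.0], 0.86), ([649.0, -282.0, 38.0], 0.66)]
top pump_body [([782.0, -99.0, 4.0], 0.94)]
top oil_bottle [([750.0, -230.0, 3.0], 0.52), ([581.0, -286.0, -2.0], 0.45)]
top piston [([749.0, 117.0, -1.0], 0.57)]
top seal_ring [([670.0, 160.0, 1.0], 0.84), ([783.0, -101.0, 6.0], 0.71)]
wrist {'fx': 337.1378180764937, 'fy': 337.1378180764937, 'cx': 278.61020165293127, 'cy': 210.63707028711335, 'eye': array([103.11105074, 518.55901368, 373.47469148]), 'attitude': array([0.10985679, 0.80455345, 0.57822229, 0.07927308])}
```

```bash
true
```

```text
(no output)
```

View pics/top0.png

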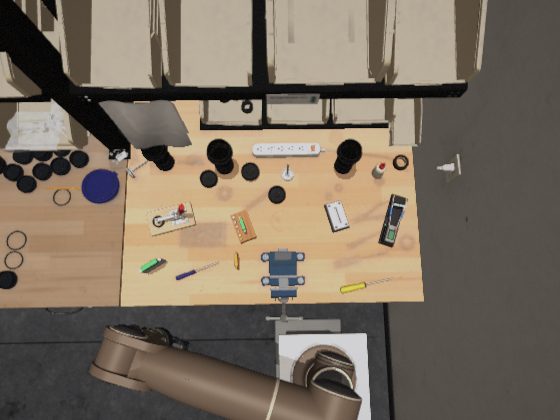

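View pics/scene0.png

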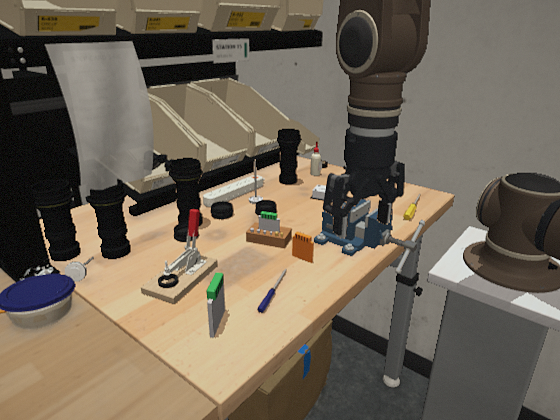

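The top view shows the wooden block with its green-gripped plate at (243,226), the stand at (337,216) and the cradle at (395,220). The look-alikes are the orange plate at (236,260) and the large green plate at (153,265). Next I get rough yaws.

Run:
```python
from h import *
c=eyes.get_calibration("top"); eyes.read_camera("top"); z=np.load("/tmp/top.npz"); P=cloud(z["d"],c)
for q in ["plate_block","stand","cradle","gauge"]:
    for r in finder.trace("top",q)[:1]:
        m=r["mask"]&(z["d"]>0); X=P[m]; (cx,cy),(w,h),a=cv2.minAreaRect(X[:,:2].astype(np.float32))
        print(q,r["p"],m.sum(),np.round([cx,cy,w,h,a],1),"zmax",X[:,2].max().round(1))
s=robot.get_state();T=rot(s["eef_rot"]);cw=eyes.get_calibration("wrist")
print("cam in tool",(np.array(cw["eye"])-s["tcp_pos"])@T); print((T.T@att(cw)).round(3)); print(T.round(3))
```

```text
plate_block 0.83 418 [546.1 286.7 109.9  61.5  20.5] zmax 71.2
stand 0.93 482 [586.6 -66.3 113.1  65.   14.3] zmax 43.8
cradle 0.95 470 [ 564.3 -277.6   56.3  202.7   71.6] zmax 48.6
gauge 0.7 242 [ 554.8 -280.3   63.1  168.1   70.2] zmax 66.2
cam in tool [  67.20755362   -0.56325401 -142.19648149]
[[-0.001 -0.963 -0.268]
 [ 1.    -0.001  0.   ]
 [-0.001 -0.268  0.963]]
[[-0.948  0.318 -0.   ]
 [ 0.318  0.948 -0.   ]
 [ 0.    -0.    -1.   ]]
```

{"method": "drive_tool", "body": {"plan": [[-3.55, -0.67, 0.25, 0, 0, 0], [-3.55, -0.67, 0.25, 0, 0, 0], [-3.55, -0.67, 0.25, 0, 0, 0], [-3.55, -0.67, 0.25, 0, 0, 0], [-3.55, -0.67, 0.25, 0, 0, 0], [-3.55, -0.67, 0.25, 0, 0, 0], [-3.55, -0.67, 0.25, 0, 0, 0], [-3.55, -0.67, 0.25, 0, 0, 0], [-3.55, -0.67, 0.25, 0, 0, 0], [-3.55, -0.67, 0.25, 0, 0, 0], [-3.55, -0.67, 0.25, 0, 0, 0], [-3.55, -0.67, 0.25, 0, 0, 0], [0, 0, 0, 0, 0, -0.1135], [0, 0, 0, 0, 0, -0.1135], [0, 0, 0, 0, 0, -0.1135], [0, 0, 0, 0, 0, -0.1135], [0, 0, 0, 0, 0, -0.1135], [0, 0, 0, 0, 0, -0.1135], [0, 0, 0, 0, 0, 0], [0, 0, 0, 0, 0, 0]], "hand": -1}}

```text
time: 3.17
tcp_pos: [545.3, 285.9, 201.2]
eef_rot: [-0.0, -0.176, 0.984, -0.0]
contact_force: [-0.4, 0.2, 0.2]
opening: 0.995
finger_force: 0.0
```

```bash
cat >> h.py <<'E'
def look(name,cam="wrist"):
    c=eyes.get_calibration(cam); s=robot.get_state(); p,d=eyes.read_camera(cam)
    cv2.imwrite(f"pics/{name}.png",p[:,:,::-1]); np.savez(f"/tmp/{name}.npz",p=p,d=d)
    T=rot(s["eef_rot"]); print("t",round(s["time"],2),"tcp",s["tcp_pos"].round(1),"yaw x",np.degrees(np.arctan2(T[1,0],T[0,0])).round(2),"tz",T[:,2].round(3),"q",s["joint_pos"].round(2),"F",s["contact_force"].round(1))
    return p,d,c,cloud(d,c),s
def rect(X): 
    (cx,cy),(w,h),a=cv2.minAreaRect(X[:,:2].astype(np.float32)); return np.round([cx,cy,w,h,a],2), np.percentile(X[:,2],[2,50,98]).round(1)
def green(p): 
    h=cv2.cvtColor(p,cv2.COLOR_RGB2HSV); return (h[...,0]>45)&(h[...,0]<85)&(h[...,1]>120)&(h[...,2]>60)
E
python3 - <<'E'
from h import *
p,d,c,P,s=look("w1")
m=green(p)&(d>0); X=P[m]; print(m.sum(),rect(X)); 
t=X[X[:,2]>np.percentile(X[:,2],98)-4]; print("top face",len(t),rect(t))
for q in ["ref_plate","plate_block"]:
    print([(np.round(r["centre"],1).tolist(),round(r["p"],2)) for r in finder.place_of("wrist",q)])
r=finder.trace("wrist","plate_block")[0]; X=P[r["mask"]]; X=X[(X[:,2]>26)&(X[:,2]<34)]; print(rect(X))
E
```

```text
t 3.17 tcp [545.3 285.9 201.2] yaw x -159.71 tz [-0. -0. -1.] q [0.48 0.3  0.11 1.38 0.   0.13] F [-0.4  0.2  0.2]
761 (array([546.27, 285.74,  43.43,  11.37,  19.95]), array([77.6, 80.5, 81.9]))
top face 744 (array([546.33, 285.76,  43.31,  11.37,  19.95]), array([78.6, 80.5, 81.9]))
[([548.1, 288.6, 4.5], 0.62)]
[([548.3, 284.1, 1.9], 0.7), ([544.5, 287.4, 6.1], 0.62)]
(array([547.08, 285.74, 110.34,  64.12,  20.02]), array([28.1, 29.6, 31.2]))
```

View pics/w1.png

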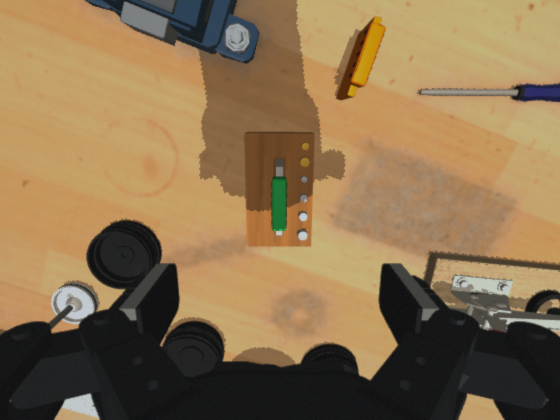

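Wrist view: the green grip is in the block at (279,205), with the pins to its right. Its top is at 80.5 mm (81 expected) and its yaw is 20.0°, so I go down and grasp.

{"method": "drive_tool", "body": {"plan": [[-0.09, -0.05, 1.5, 0, 0, 0.006], [0, 0, 1.5, 0, 0, 0], [0, 0, 1.5, 0, 0, 0], [0, 0, 1.5, 0, 0, 0], [0, 0, 1.5, 0, 0, 0], [0, 0, 1.5, 0, 0, 0], [0, 0, 1.5, 0, 0, 0], [0, 0, 1.5, 0, 0, 0], [0, 0, 1.4, 0, 0, 0], [0, 0, 1.3, 0, 0, 0], [0, 0, 0, 0, 0, 0], [0, 0, 0, 0, 0, 0]], "hand": -1}}

```text
time: 4.37
tcp_pos: [545.8, 285.5, 53.8]
eef_rot: [-0.001, -0.174, 0.985, -0.0]
contact_force: [0.2, -1.0, 0.7]
opening: 1.001
finger_force: 0.0
```

{"method": "drive_tool", "body": {"plan": [[0, 0, 0, 0, 0, 0], [0, 0, 0, 0, 0, 0], [0, 0, 0, 0, 0, 0], [0, 0, 0, 0, 0, 0], [0, 0, 0, 0, 0, 0], [0, 0, 0, 0, 0, 0], [0, 0, 0, 0, 0, 0], [0, 0, 0, 0, 0, 0], [0, 0, 0, 0, 0, 0], [0, 0, 0, 0, 0, 0], [0, 0, 0, 0, 0, 0], [0, 0, 0, 0, 0, 0]], "hand": 1, "grip_force": 50}}

```text
time: 5.37
tcp_pos: [546.5, 285.9, 54.7]
eef_rot: [0.0, -0.175, 0.985, 0.0]
contact_force: [-0.3, 0.2, 5.1]
opening: 0.13
finger_force: 49.6
```

{"method": "drive_tool", "body": {"plan": [[0, 0, -0.5, 0, 0, 0], [0, 0, -1.0, 0, 0, 0], [0, 0, -1.5, 0, 0, 0], [0, 0, -2.5, 0, 0, 0], [0, 0, -3.0, 0, 0, 0], [0, 0, -3.0, 0, 0, 0], [0, 0, -3.0, 0, 0, 0], [0.29, -3.9, 0, 0, 0, 0], [0.29, -3.9, 0, 0, 0, 0], [0.29, -3.9, 0, 0, 0, 0], [0.29, -3.9, 0, 0, 0, 0], [0.29, -3.9, 0, 0, 0, 0], [0.29, -3.9, 0, 0, 0, 0], [0.29, -3.9, 0, 0, 0, 0], [0.29, -3.9, 0, 0, 0, 0], [0.29, -3.9, 0, 0, 0, 0], [0, 0, 0, 0, 0, 0.0986], [0, 0, 0, 0, 0, 0], [0, 0, 0, 0, 0, 0], [0, 0, 0, 0, 0, 0]]}}

```text
time: 7.03
tcp_pos: [642.2, -51.9, 199.4]
eef_rot: [-0.0, -0.127, 0.992, 0.0]
contact_force: [-0.2, -0.6, -2.4]
opening: 0.133
finger_force: 49.3
```

Run:
```python
from h import *
p,d,c,P,s=look("w2")
print("open",s["opening"],s["finger_force"])
for q in ["slot","stand"]:
    print([(np.round(r["centre"],1).tolist(),round(r["p"],2)) for r in finder.place_of("wrist",q)])
for r in finder.trace("wrist","stand"):
    X=P[r["mask"]&(d>0)]; print(r["p"],len(X))
    for a,b in[(27,34),(1,7)]:
        Y=X[(X[:,2]>a)&(X[:,2]<b)]; print(len(Y),rect(Y))
cv2.imwrite("pics/w2c.png",cv2.resize(p[:,:,::-1][0:300,130:430],None,fx=2,fy=2))
```

```text
t 7.03 tcp [642.2 -51.9 199.4] yaw x -165.36 tz [-0.001  0.    -1.   ] q [-0.08  0.36  0.19  1.4   0.   -0.34] F [-0.2 -0.6 -2.4]
open 0.13256444852030863 49.28853392601013
[([584.2, -67.6, 26.2], 0.75)]
[([581.9, -67.4, -0.8], 0.55)]
0.73 8284
6552 (array([583.01, -68.65, 100.19,  55.81,  15.92]), array([27.8, 29.6, 31.1]))
1054 (array([582.54, -68.57, 112.22,  68.07,  15.79]), array([1.8, 3.5, 5. ]))
```

View pics/w2c.png

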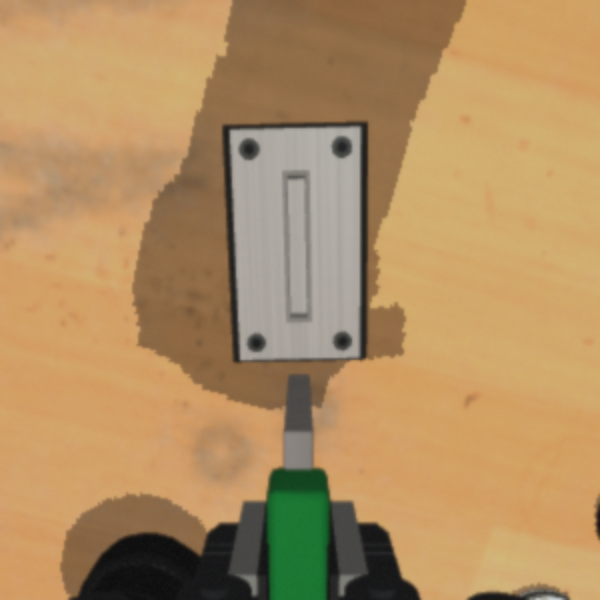

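Cropped wrist view: the plate hangs in the fingers, and the stand's slot is at about crop (297,245), turned about 1° from the plate. I refine the slot pose and the plate's position in the hand.

Run:
```python
from h import *
z=np.load("/tmp/w2.npz");p,d=z["p"],z["d"];c=eyes.get_calibration("wrist");P=cloud(d,c)
s=robot.get_state();T=rot(s["eef_rot"]);tcp=s["tcp_pos"]
r=finder.trace("wrist","stand")
L=(P-[583,-68.6,0])@np.array([[np.cos(.277),-np.sin(.277),0],[np.sin(.277),np.cos(.277),0],[0,0,1]])
near=(abs(L[...,0])<42)&(abs(L[...,1])<15)
m=near&(L[...,2]<24)&(L[...,2]>5); Y=P[m]; print("deep",len(Y),rect(Y))
# dark/chamfer-based slot outline on top plane: depth residual > 1mm
m2=near&(L[...,2]<28.2)&(L[...,2]>5); Y=P[m2]; Y=Y+ (np.array(c["eye"])-Y)*((30-Y[:,2])/(c["eye"][2]-Y[:,2]))[:,None]; print("outline@30",len(Y),rect(Y))
# plate in the hand
Q=(P-tcp)@T
g=green(p)&(d>0); G=Q[g]; print("green in tool", G.min(0).round(1),G.max(0).round(1)); t=G[G[:,2]<np.percentile(G[:,2],10)+2];print(rect(t),t[:,:].min(0).round(1),t.max(0).round(1))
st=(abs(Q[...,1])<8)&(Q[...,2]>8)&(Q[...,2]<60)&(Q[...,0]>15)&(Q[...,0]<40); S=Q[st]; print("steel",len(S),S.min(0).round(1),S.max(0).round(1), S[:,1].mean())
for zz in range(10,50,8):
    k=S[(S[:,2]>zz)&(S[:,2]<zz+8)]; print(zz,len(k),k.min(0).round(1) if len(k) else 0,k.max(0).round(1) if len(k) else 0)
```

```text
deep 614 (array([583.27, -68.14,  62.24,   8.02,  15.81]), array([ 8.2,  9.9, 19.9]))
outline@30 778 (array([580.08, -69.02,  76.8 ,  27.08,  13.87]), array([30., 30., 30.]))
green in tool [ -22.2 -231.6  -30.5] [143.8   5.1 192.6]
(array([-3.000e-02, -6.600e-01,  1.164e+01,  4.395e+01,  8.947e+01]), array([-27. , -25.8, -24.7])) [-22.   -6.6 -30.5] [ 22.    5.  -24.5]
steel 182 [29.  -3.6  8. ] [30.   2.3 44.2] -0.6121044739861254
10 49 [29.  -3.5 10.2] [30.   2.3 17.8]
18 45 [29.1 -3.6 18. ] [29.9  2.  25.7]
26 35 [29.2 -3.2 26.1] [29.9  2.1 33.2]
34 32 [29.4 -3.3 34.1] [30.   2.2 40.7]
42 12 [29.3 -3.4 42.2] [29.9  2.3 44.2]
```

{"method": "drive_tool", "body": {"plan": [[0, 0, 0, 0, 0, -0.021], [2.0, 0.03, 0, 0, 0, 0], [2.0, 0.03, 0, 0, 0, 0], [2.13, 0.03, 0, 0, 0, 0], [0, 0, 2.0, 0, 0, 0], [0, 0, 2.5, 0, 0, 0], [0, 0, 2.5, 0, 0, 0], [0, 0, 2.5, 0, 0, 0], [0, 0, 1.2, 0, 0, 0], [0, 0, 0.8, 0, 0, 0], [0, 0, 0, 0, 0, 0], [0, 0, 0, 0, 0, 0], [0, 0, 0, 0, 0, 0]]}}

```text
time: 8.37
tcp_pos: [584.2, -68.5, 85.6]
eef_rot: [0.001, -0.137, 0.991, -0.0]
contact_force: [1.0, 0.5, -2.4]
opening: 0.127
finger_force: 49.2
```

Run:
```python
from h import *
p,d,c,P,s=look("w3"); tcp=s["tcp_pos"]; T=rot(s["eef_rot"]); Q=(P-tcp)@T
hd=(P[...,2]>27)&(P[...,2]<33)
X=P[hd&(abs(Q[...,0])<80)&(abs(Q[...,1])<45)]; print("stand top seen",len(X),rect(X))
st=(abs(Q[...,1])<8)&(Q[...,2]>8)&(Q[...,2]<42)&(Q[...,0]>15)&(Q[...,0]<34); S=P[st]; print("plate end tool",Q[st].min(0).round(1),Q[st].max(0).round(1))
L=(P-[583.0,-68.4,0])@np.array([[np.cos(.277),-np.sin(.277),0],[np.sin(.277),np.cos(.277),0],[0,0,1]])
print("in slot frame",L[st].min(0).round(1),L[st].max(0).round(1))
m=(abs(L[...,0])<45)&(abs(L[...,1])<15)&(L[...,2]<24)&(L[...,2]>5);print("deep",m.sum(),L[m].min(0).round(1),L[m].max(0).round(1))
X=L[hd&(L[...,0]<-20)&(abs(L[...,0])<56)&(abs(L[...,1])<40)];print("top L",X.min(0).round(1),X.max(0).round(1))
cv2.imwrite("pics/w3c.png",cv2.resize(p[:,:,::-1][60:360,130:430],None,fx=2,fy=2))
```

```text
t 8.37 tcp [584.2 -68.5  85.6] yaw x -164.29 tz [ 0.002 -0.    -1.   ] q [-0.12  0.28 -0.17  1.12 -0.   -0.39] F [ 1.   0.5 -2.4]
stand top seen 8704 (array([571.03, -71.87,  75.38,  56.32,  15.7 ]), array([28.2, 29.6, 31. ]))
plate end tool [29.  -3.6  8. ] [30.2  2.4 41.3]
in slot frame [-29.   -3.9  44.3] [-27.8   2.   77.5]
deep 156 [-29.2  -4.1   8.2] [ 9.9  3.8 20.3]
top L [-50.2 -28.2  27. ] [-20.   28.2  32.6]
```

View pics/w3c.png

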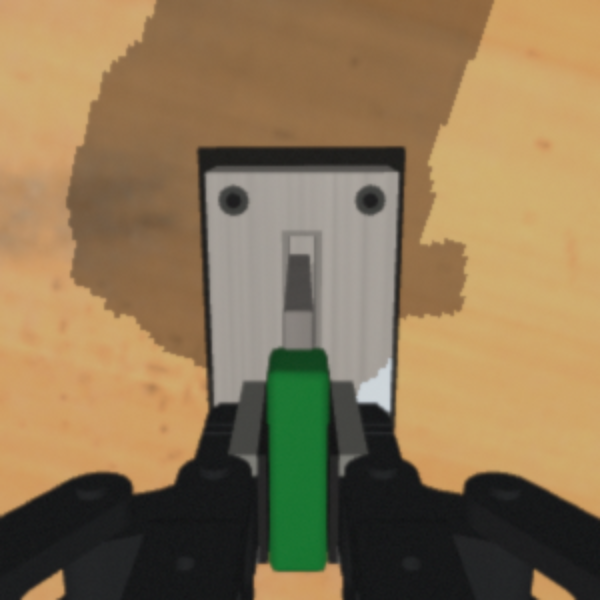

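Crop: the plate's end face at (299,285) is nearly over the slot at (301,245). Measured offset is 1.1 mm along the slot and about 0.85 mm across, so I correct that and lower in part way.

{"method": "drive_tool", "body": {"plan": [[0.11, 0.08, 0, 0, 0, 0], [0, 0, 0.4, 0, 0, 0], [0, 0, 0.4, 0, 0, 0], [0, 0, 0.4, 0, 0, 0], [0, 0, 0.3, 0, 0, 0], [0, 0, 0.3, 0, 0, 0], [0, 0, 0, 0, 0, 0], [0, 0, 0, 0, 0, 0], [0, 0, 0, 0, 0, 0]]}}

```text
time: 9.17
tcp_pos: [582.1, -68.0, 66.3]
eef_rot: [0.0, -0.136, 0.991, 0.0]
contact_force: [0.5, 0.1, -1.3]
opening: 0.127
finger_force: 49.3
```

{"method": "drive_tool", "body": {"plan": [[0, 0, 0.3, 0, 0, 0], [0, 0, 0.3, 0, 0, 0], [0, 0, 0.3, 0, 0, 0], [0, 0, 0.15, 0, 0, 0], [0, 0, 0, 0, 0, 0], [0, 0, 0, 0, 0, 0]]}}

```text
time: 9.67
tcp_pos: [581.9, -68.0, 55.6]
eef_rot: [-0.0, -0.136, 0.991, 0.0]
contact_force: [-0.4, 0.5, -0.9]
opening: 0.133
finger_force: 49.3
```

{"method": "drive_tool", "body": {"plan": [[0, 0, 0.1, 0, 0, 0], [0, 0, 0.1, 0, 0, 0], [0, 0, 0, 0, 0, 0], [0, 0, 0, 0, 0, 0]]}}

```text
time: 10.0
tcp_pos: [582.3, -68.1, 54.7]
eef_rot: [0.001, -0.136, 0.991, -0.0]
contact_force: [-1.8, 0.4, 5.4]
opening: 0.133
finger_force: 50.2
```

{"method": "drive_tool", "body": {"plan": [[0, 0, 0.04, 0, 0, 0], [0, 0, 0, 0, 0, 0], [0, 0, 0, 0, 0, 0]]}}

```text
time: 10.25
tcp_pos: [582.4, -68.1, 54.7]
eef_rot: [0.001, -0.136, 0.991, -0.0]
contact_force: [-2.5, -0.2, 7.8]
opening: 0.129
finger_force: 50.8
```

{"method": "drive_tool", "body": {"plan": [[0, 0, 0, 0, 0, 0], [0, 0, 0, 0, 0, 0], [0, 0, 0, 0, 0, 0], [0, 0, 0, 0, 0, 0], [0, 0, 0, 0, 0, 0], [0, 0, 0, 0, 0, 0], [0, 0, 0, 0, 0, 0], [0, 0, 0, 0, 0, 0], [0, 0, -1, 0, 0, 0], [0, 0, -2, 0, 0, 0], [0, 0, -3, 0, 0, 0], [0, 0, -3, 0, 0, 0], [0, 0, -3, 0, 0, 0], [0, 0, -3, 0, 0, 0], [0, 0, 0, 0, 0, 0], [0, 0, 0, 0, 0, 0], [0, 0, 0, 0, 0, 0]], "hand": -1}}

```text
time: 11.67
tcp_pos: [581.9, -68.0, 203.4]
eef_rot: [0.0, -0.136, 0.991, -0.0]
contact_force: [0.3, -0.7, -1.1]
opening: 1.0
finger_force: 0.0
```

Run:
```python
from h import *
p,d,c,P,s=look("w4")
g=green(p)&(d>0); X=P[g]; X=X[(abs(X[:,0]-583)<50)&(abs(X[:,1]+68)<40)]; print(len(X),rect(X))
t=X[X[:,2]>np.percentile(X[:,2],98)-4]; print(rect(t))
L=(P-[583.0,-68.4,0])@np.array([[np.cos(.277),-np.sin(.277),0],[np.sin(.277),np.cos(.277),0],[0,0,1]])
X=P[(abs(L[...,0])<53)&(abs(L[...,1])<31)&(abs(P[...,2]-30)<3)]; print("stand top",len(X),rect(X))
```

```text
t 11.67 tcp [581.9 -68.  203.4] yaw x -164.32 tz [ 0. -0. -1.] q [-0.12  0.24  0.04  1.37 -0.   -0.39] F [ 0.3 -0.7 -1.1]
693 (array([582.17, -68.86,  42.94,  10.6 ,  15.95]), array([78.3, 80.5, 81.9]))
(array([582.17, -68.86,  42.94,  10.6 ,  15.95]), array([78.9, 80.5, 81.9]))
stand top 4967 (array([582.9 , -68.53,  99.24,  55.99,  15.82]), array([28.1, 29.6, 31.1]))
```

{"method": "drive_tool", "body": {"plan": [[1.01, -3.53, -0.3, 0, 0, 0], [1.01, -3.53, -0.3, 0, 0, 0], [1.01, -3.53, -0.3, 0, 0, 0], [1.01, -3.53, -0.3, 0, 0, 0], [1.01, -3.53, -0.3, 0, 0, 0], [1.01, -3.53, -0.3, 0, 0, 0], [0, 0, 0, 0, 0, 0.114], [0, 0, 0, 0, 0, 0.114], [0, 0, 0, 0, 0, 0.114], [0, 0, 0, 0, 0, 0.114], [0, 0, 0, 0, 0, 0.114], [0, 0, 0, 0, 0, 0], [0, 0, 0, 0, 0, 0]]}}

```text
time: 12.8
tcp_pos: [580.4, -288.1, 220.0]
eef_rot: [-0.001, 0.146, 0.989, 0.0]
contact_force: [0.3, -0.8, 0.2]
opening: 1.001
finger_force: 0.0
```

Run:
```python
from h import *
p,d,c,P,s=look("w5")
for q in ["gauge","gauge_tips","tip_l","tip_r","cradle"]:
    print(q,[(np.round(r["centre"],1).tolist(),round(r["p"],2)) for r in finder.place_of("wrist",q)])
for q in ["gauge","cradle"]:
  for r in finder.trace("wrist",q)[:1]:
    X=P[r["mask"]&(d>0)]; print(q,r["p"],len(X),rect(X))
h=cv2.cvtColor(p,cv2.COLOR_RGB2HSV); b=(h[...,0]>95)&(h[...,0]<130)&(h[...,1]>130)&(h[...,2]>60)&(d>0)
n,lab,stt,cen=cv2.connectedComponentsWithStats(b.astype(np.uint8))
for i in range(1,n):
    if stt[i,4]>60: print(cen[i].round(),stt[i,4],rect(P[lab==i]))
```

```text
t 12.8 tcp [ 580.4 -288.1  220. ] yaw x 163.2 tz [-0.002  0.001 -1.   ] q [-0.46  0.37  0.25  1.45 -0.   -0.17] F [ 0.3 -0.8  0.2]
gauge []
gauge_tips []
tip_l [([648.7, -285.4, 37.5], 0.66), ([633.1, -325.3, 37.7], 0.6)]
tip_r [([648.7, -285.4, 37.5], 0.66), ([633.1, -325.3, 37.7], 0.6)]
cradle [([582.4, -287.3, -0.5], 0.76), ([582.4, -69.2, 5.2], 0.29)]
gauge 0.67 4573 (array([ 560.67, -285.31,   62.25,  190.19,   75.14]), array([ 7.7, 51.9, 55.2]))
cradle 0.69 6281 (array([ 561.28, -278.43,   58.06,  206.66,   71.29]), array([ 5.7,  7.8, 34.1]))
[259. 192.] 172 (array([ 583.06, -309.85,    5.04,   43.79,   67.17]), array([37.2, 47.3, 48.8]))
[306. 194.] 157 (array([ 597.56, -266.27,    4.39,   43.06,   77.22]), array([38.5, 47.4, 49. ]))
```

View pics/w5.png

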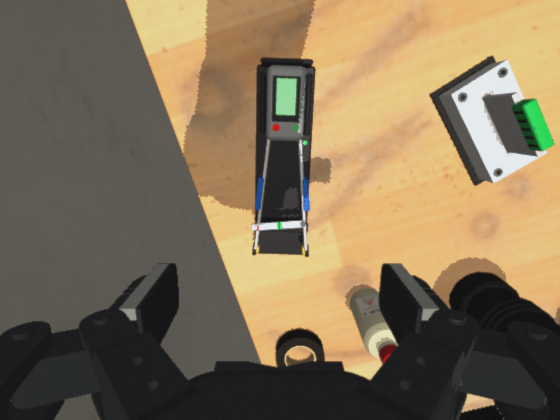

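Wrist view: the gauge lies in the cradle with blue grips at (259,192) and (306,194), tips at about (253,250) and (307,250). I refine its axis in a local frame.

```bash
cat > g.py <<'E'
from h import *
def gauge(p,d,P,o,yaw,zr=(30,60)):
    a=np.radians(yaw); A=np.array([[np.cos(a),-np.sin(a),0],[np.sin(a),np.cos(a),0],[0,0,1]])
    L=(P-np.array([o[0],o[1],0]))@A
    h=cv2.cvtColor(p,cv2.COLOR_RGB2HSV); b=(h[...,0]>95)&(h[...,0]<130)&(h[...,1]>130)&(h[...,2]>50)&(d>0)
    reg=(abs(L[...,0])<130)&(abs(L[...,1])<40)&(L[...,2]>zr[0])&(L[...,2]<zr[1])
    for sgn in (1,-1):
        k=L[b&reg&(L[...,1]*sgn>0)&(abs(L[...,0])<40)]
        print("grip",sgn,len(k),"x",np.percentile(k[:,0],[1,5,50,95,99]).round(1),"y",np.percentile(k[:,1],[2,50,98]).round(1),"z",np.percentile(k[:,2],[2,50,98]).round(1),"slope",np.polyfit(k[:,0],k[:,1],1).round(3))
    H=L[reg&(L[...,0]<-45)&(L[...,2]>zr[0]+16)]; print("housing",rect(H))
    S=L[reg&(L[...,0]>15)&(L[...,0]<40)&(L[...,2]>zr[0]+15)]; print("bar",len(S),rect(S))
    for x in (38,44,50,56,62):
        k=L[reg&(abs(L[...,0]-x)<3)]; l=k[k[:,1]>2];r=k[k[:,1]<-2]
        if len(l) and len(r): print(x,"L",l[:,1].min().round(1),np.median(l[:,1]).round(1),l[:,1].max().round(1),"R",r[:,1].min().round(1),np.median(r[:,1]).round(1),r[:,1].max().round(1),"z",np.percentile(k[:,2],[5,50,98]).round(1))
    k=L[reg&(L[...,0]>45)];print("xmax",np.percentile(k[:,0],[98,100]).round(1))
E
python3 - <<'E'
from g import *
z=np.load("/tmp/w5.npz");p,d=z["p"],z["d"];c=eyes.get_calibration("wrist");P=cloud(d,c)
gauge(p,d,P,(583.5,-287.2),-18)
E
```

```text
grip 1 156 x [-13.5 -13.1   1.4  15.6  17.3] y [20.7 23.6 26.4] z [40.5 48.8 50.4] slope [ 0.076 23.453]
grip -1 171 x [-14.2 -13.6   0.1  15.3  17.3] y [-23.9 -21.  -18.1] z [40.4 48.8 50.2] slope [ -0.086 -21.223]
housing (array([-79.1 ,   2.2 ,  34.02,  67.15,  89.26]), array([49.4, 54.5, 56.7]))
bar 509 (array([27.27, -1.03, 55.31, 24.38, 89.88]), array([45.3, 48.8, 50.6]))
38 L 2.7 23.6 27.9 R -27.8 -18.8 -2.2 z [31.  48.4 50.4]
44 L 2.1 16.6 28.1 R -25.9 -11.4 -2.0 z [31.2 32.8 46.7]
50 L 23.3 25.0 26.2 R -25.1 -24.0 -22.4 z [40.9 45.7 47.3]
56 L 22.6 25.3 28.7 R -27.4 -25.0 -22.1 z [37.8 44.6 46.6]
62 L 22.6 25.7 28.8 R -28.2 -25.1 -22.1 z [42.3 44.7 46.6]
xmax [66.3 68.2]
```

{"method": "drive_tool", "body": {"plan": [[0, 0, 0, 0, 0, 0.035], [-0.36, 0.37, 0, 0, 0, 0], [0, 0, 2.0, 0, 0, 0], [0, 0, 2.5, 0, 0, 0], [0, 0, 2.5, 0, 0, 0], [0, 0, 2.5, 0, 0, 0], [0, 0, 2.5, 0, 0, 0], [0, 0, 2.5, 0, 0, 0], [0, 0, 2.0, 0, 0, 0], [0, 0, 1.5, 0, 0, 0], [0, 0, 1.2, 0, 0, 0], [0, 0, 1.0, 0, 0, 0], [0, 0, 0, 0, 0, 0], [0, 0, 0, 0, 0, 0]]}}

```text
time: 14.37
tcp_pos: [585.6, -285.9, 19.4]
eef_rot: [-0.0, 0.165, 0.986, 0.0]
contact_force: [-0.1, -0.5, 0.9]
opening: 0.998
finger_force: 0.0
```

{"method": "drive_tool", "body": {"plan": [[0, 0, 0, 0, 0, 0], [0, 0, 0, 0, 0, 0], [0, 0, 0, 0, 0, 0], [0, 0, 0, 0, 0, 0], [0, 0, 0, 0, 0, 0], [0, 0, 0, 0, 0, 0], [0, 0, 0, 0, 0, 0], [0, 0, 0, 0, 0, 0], [0, 0, 0, 0, 0, 0], [0, 0, 0, 0, 0, 0]], "hand": 0.05, "grip_force": 40}}

```text
time: 15.2
tcp_pos: [587.2, -286.7, 22.0]
eef_rot: [0.002, 0.165, 0.986, -0.001]
contact_force: [0.4, 1.1, 6.8]
opening: 0.474
finger_force: 10.1
```

{"method": "drive_tool", "body": {"plan": [[0, 0, -0.2, 0, 0, 0], [0, 0, -0.3, 0, 0, 0], [0, 0, -0.5, 0, 0, 0], [0, 0, -0.8, 0, 0, 0], [0, 0, -1.0, 0, 0, 0], [0, 0, -1.0, 0, 0, 0], [0, 0, -1.0, 0, 0, 0], [0, 0, -1.0, 0, 0, 0], [0, 0, -1.0, 0, 0, 0], [0, 0, -1.0, 0, 0, 0], [0, 0, -0.7, 0, 0, 0], [0, 0, 0, 0, 0, 0], [0, 0, 0, 0, 0, 0], [0, 0, 0, 0, 0, 0]]}}

```text
time: 16.37
tcp_pos: [585.3, -285.8, 103.9]
eef_rot: [-0.0, 0.165, 0.986, 0.0]
contact_force: [-0.4, 0.0, -0.8]
opening: 0.474
finger_force: 8.4
```

Run:
```python
from g import *
p,d,c,P,s=look("w6"); print(s["opening"],s["finger_force"])
T=rot(s["eef_rot"]); Q=(P-s["tcp_pos"])@T; print(np.degrees(np.arctan2(T[1,0],T[0,0])))
o=s["tcp_pos"][:2]; gauge(p,d,P,o,np.degrees(np.arctan2(T[1,0],T[0,0]))+180,zr=(s["tcp_pos"][2]+5,s["tcp_pos"][2]+50))
```

```text
t 16.37 tcp [ 585.3 -285.8  103.9] yaw x 161.01 tz [-0.001  0.    -1.   ] q [-0.45  0.39  0.02  1.2  -0.   -0.12] F [-0.4  0.  -0.8]
0.4744946000282545 8.404748439788818
161.0109733392623
grip 1 1077 x [-17.5 -17.1  -3.6  11.7  13.2] y [14.1 16.8 19.7] z [120.3 128.9 130.2] slope [ 0.028 16.906]
grip -1 1093 x [-17.3 -16.9  -3.8  11.8  13.5] y [-20.9 -18.  -15.4] z [120.  128.8 130.1] slope [-1.8000e-02 -1.8107e+01]
housing (array([-73.2 ,  -1.13,  56.41,  34.29,   0.13]), array([128.2, 134.5, 136.4]))
bar 1802 (array([23.39, -4.08, 42.14, 16.66, 89.82]), array([125.5, 129.1, 130.8]))Traceback (most recent call last):
  File "<stdin>", line 4, in <module>
  File "g.py", line 15, in gauge
    k=L[reg&(L[...,0]>45)];print("xmax",np.percentile(k[:,0],[98,100]).round(1))
                                        ~~~~~~~~~~~~~^^^^^^^^^^^^^^^^^
    return _quantile_unchecked(
        a, q, axis, out, overwrite_input, method, keepdims, weights)
    return _ureduce(a,
                    func=_quantile_ureduce_func,
    ...<5 lines>...
                    overwrite_input=overwrite_input,
                    method=method)
    r = func(a, **kwargs)
    result = _quantile(arr,
                       quantiles=q,
    ...<2 lines>...
                       out=out,
                       weights=wgt)
    slices_having_nans = np.isnan(arr[-1, ...])
                                  ~~~^^^^^^^^^
IndexError: index -1 is out of bounds for axis 0 with size 0
```

View pics/w6.png

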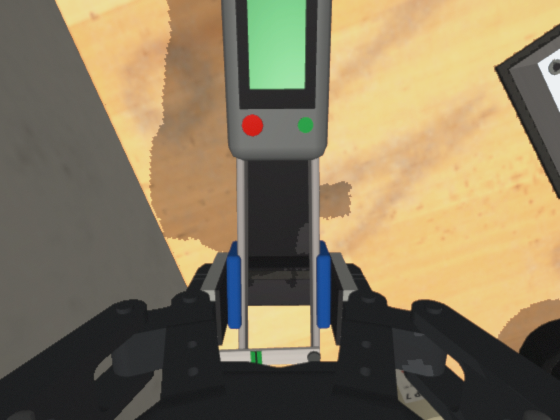

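Wrist view: the gauge hangs level between the pads, with blue grips at (234,285) and (323,285) and the scale's green band at (256,357). I squeeze to about the marked gap in free air to calibrate.

{"method": "drive_tool", "body": {"plan": [[0, 0, 0, 0, 0, 0], [0, 0, 0, 0, 0, 0], [0, 0, 0, 0, 0, 0], [0, 0, 0, 0, 0, 0], [0, 0, 0, 0, 0, 0], [0, 0, 0, 0, 0, 0]], "hand": 0.16}}

```text
time: 16.92
tcp_pos: [585.5, -286.0, 104.3]
eef_rot: [-0.0, 0.165, 0.986, 0.0]
contact_force: [-0.2, -0.1, -2.3]
opening: 0.425
finger_force: 10.7
```

```bash
sed -i 's/^    k=L\[reg&(L\[...,0\]>45)\].*$//' g.py
python3 - <<'E'
from g import *
p,d,c,P,s=look("w7"); print(s["opening"],s["finger_force"])
T=rot(s["eef_rot"]);y=np.degrees(np.arctan2(T[1,0],T[0,0]))+180
z=s["tcp_pos"][2]; gauge(p,d,P,s["tcp_pos"][:2],y,zr=(z+5,z+50))
a=np.load("/tmp/w6.npz")["p"][:,:,::-1][200:380,190:370]; b=p[:,:,::-1][200:380,190:370]
cv2.imwrite("pics/w7c.png",cv2.resize(np.hstack([a,b]),None,fx=2.2,fy=2.2,interpolation=cv2.INTER_CUBIC))
E
```

```text
t 16.92 tcp [ 585.5 -286.   104.3] yaw x 161.01 tz [-0.  0. -1.] q [-0.45  0.39  0.02  1.2   0.   -0.12] F [-0.2 -0.1 -2.3]
0.42459424504861104 10.662336945533752
grip 1 1065 x [-17.5 -17.2  -3.8  11.6  13.5] y [12.4 14.9 17.5] z [120.8 128.8 130.2] slope [-0.    14.891]
grip -1 1052 x [-17.4 -17.1  -3.7  11.6  13.4] y [-18.6 -16.  -13.5] z [120.3 128.8 130.1] slope [ 1.3000e-02 -1.5994e+01]
housing (array([-73.27,  -0.9 ,  56.56,  34.29,   0.23]), array([128.3, 134.7, 136.7]))
bar 1730 (array([23.08, -4.87, 15.71, 37.28,  0.36]), array([125.7, 129. , 130.9]))
```

View pics/w7c.png

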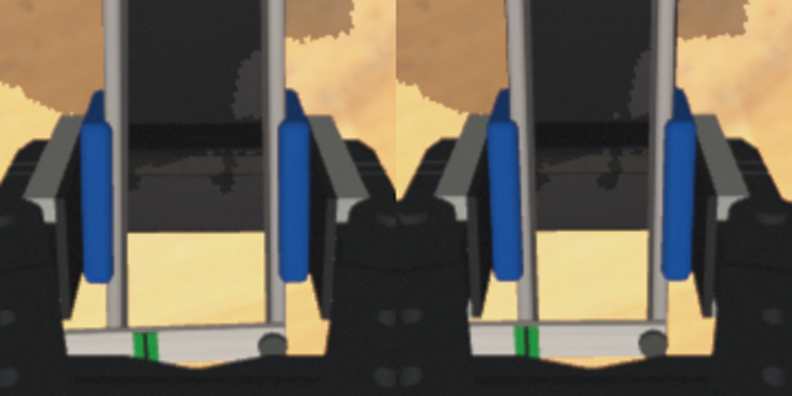

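The right half, at opening 0.425, shows the left arm at (527,310) lined up with the black mark in the green band at (527,342). Grip width measures 36.1 mm with the grips parallel, so hand=0.16 is the mark. I loosen slightly, lift and carry it to behind the stand.

{"method": "drive_tool", "body": {"plan": [[0, 0, -1.0, 0, 0, 0], [0, 0, -2.5, 0, 0, 0], [0, 0, -2.5, 0, 0, 0], [1.0, 0.6, 0, 0, 0, 0], [2.0, 1.21, 0, 0, 0, 0], [2.3, 1.39, 0, 0, 0, 0], [2.4, 1.45, 0, 0, 0, 0], [2.4, 1.45, 0, 0, 0, 0], [2.4, 1.45, 0, 0, 0, 0], [2.4, 1.45, 0, 0, 0, 0], [2.4, 1.45, 0, 0, 0, 0], [1.5, 0.91, 0, 0, 0, 0], [0.92, 0.56, 0, 0, 0, 0], [0, 0, 0, 0, 0, -0.0865], [0, 0, 0, 0, 0, -0.0865], [0, 0, 0, 0, 0, -0.0865], [0, 0, 0, 0, 0, -0.0865], [0, 0, 0, 0, 0, -0.0865], [0, 0, 0, 0, 0, -0.0865], [0, 0, 0, 0, 0, -0.0865]], "hand": 0.05}}

```text
time: 18.63
tcp_pos: [438.4, -109.4, 165.1]
eef_rot: [0.0, -0.139, 0.99, -0.0]
contact_force: [0.3, 0.0, -1.1]
opening: 0.476
finger_force: 8.5
```

{"method": "drive_tool", "body": {"plan": [[0, 0, 0, 0, 0, 0], [0, 0, 0, 0, 0, 0], [0, 0, 0, 0, 0, 0]]}}

```text
time: 18.88
tcp_pos: [438.1, -109.2, 164.7]
eef_rot: [0.0, -0.135, 0.991, -0.0]
contact_force: [-0.3, 0.3, -1.6]
opening: 0.474
finger_force: 8.4
```

```bash
cat > t.py <<'E'
from g import *
import sys
p,d,c,P,s=look(sys.argv[1]); print(s["opening"],s["finger_force"])
T=rot(s["eef_rot"]);t=s["tcp_pos"];z=t[2]
y=np.degrees(np.arctan2(T[1,0],T[0,0]))+180
gauge(p,d,P,t[:2],y,zr=(z+5,z+50))
a=np.radians(15.87); e=np.array([np.cos(a),np.sin(a)]); n=np.array([-e[1],e[0]])
r=t[:2]-[582.2,-68.05]; print("s",(r@e).round(1),"lat",(r@n).round(2),"yaw err",((y-15.87+180)%360-180).round(2))
E
python3 t.py w8
```

```text
t 18.88 tcp [ 438.1 -109.2  164.7] yaw x -164.43 tz [ 0. -0. -1.] q [-0.24 -0.   -0.32  1.25 -0.   -0.52] F [-0.3  0.3 -1.6]
0.47427079526899324 8.449364304542542
grip 1 1075 x [-17.9 -17.6  -4.2  11.2  13.1] y [13.9 16.5 19.4] z [180.7 189.8 191.1] slope [ 0.027 16.619]
grip -1 1061 x [-17.7 -17.4  -4.2  11.3  13.1] y [-20.9 -18.2 -15.7] z [181.6 189.8 191.1] slope [-1.5000e-02 -1.8278e+01]
housing (array([-73.34,  -1.34,  56.67,  34.5 ,   0.15]), array([188.9, 195.3, 197.2]))
bar 1783 (array([23.12, -4.69, 16.15, 41.47,  0.05]), array([186.6, 190.1, 191.8]))
s -149.9 lat -0.22 yaw err -0.3
```

{"method": "drive_tool", "body": {"plan": [[0, 0.03, 1.5, 0, 0, 0], [0, 0, 2.2, 0, 0, 0], [0, 0, 2.2, 0, 0, 0], [0, 0, 2.2, 0, 0, 0], [0, 0, 2.2, 0, 0, 0], [0, 0, 1.5, 0, 0, 0], [0, 0, 1.0, 0, 0, 0], [0, 0, 0.5, 0, 0, 0], [0, 0, 0, 0, 0, 0], [0, 0, 0, 0, 0, 0], [0, 0, 0, 0, 0, 0]]}}

```text
time: 19.85
tcp_pos: [438.6, -109.0, 32.4]
eef_rot: [0.001, -0.137, 0.991, -0.0]
contact_force: [-0.8, 0.6, -1.0]
opening: 0.475
finger_force: 8.5
```

```bash
python3 t.py w9
python3 - <<'E'
from h import *
for n in ["top","scene"]:
    p,d=eyes.read_camera(n)
    for q in ["tip_l","tip_r","gauge_tips","slot","ref_plate"]: print(n,q,[(np.round(r["centre"],1).tolist(),round(r["p"],2)) for r in finder.place_of(n,q)])
    c=eyes.get_calibration(n); u,v=px([560,-75,50],c); u,v=int(u),int(v); print(u,v)
    cv2.imwrite(f"pics/{n}9.png",cv2.resize(p[max(v-40,0):v+40,max(0,u-50):u+50,::-1],None,fx=6,fy=6,interpolation=cv2.INTER_CUBIC))
E
```

```text
t 19.85 tcp [ 438.6 -109.    32.4] yaw x -164.31 tz [ 0.002 -0.    -1.   ] q [-0.24  0.07 -0.55  0.95 -0.   -0.52] F [-0.8  0.6 -1. ]
0.47505280279150836 8.46280574798584
grip 1 1080 x [-18.  -17.6  -4.3  11.3  12.9] y [13.9 16.5 19.4] z [48.7 57.5 58.9] slope [ 0.028 16.666]
grip -1 1073 x [-17.8 -17.4  -4.4  11.4  12.8] y [-21.  -18.2 -15.6] z [48.7 57.6 58.7] slope [-1.5000e-02 -1.8268e+01]
housing (array([-73.48,  -1.34,  56.99,  34.34,   0.2 ]), array([56.6, 62.9, 64.9]))
bar 1776 (array([ 2.294e+01, -4.640e+00,  1.582e+01,  4.139e+01,  4.000e-02]), array([54.5, 57.8, 59.7]))
s -149.3 lat -0.14 yaw err -0.18
top tip_l []
top tip_r []
top gauge_tips [([496.6, -91.4, 48.3], 0.59)]
top slot [([587.9, -69.6, 30.2], 0.74), ([581.9, -287.6, 2.2], 0.65)]
top ref_plate [([399.6, 614.3, -0.3], 0.73), ([412.3, 314.9, -2.2], 0.41), ([584.5, -68.8, 9.9], 0.4)]
340 219
scene tip_l [([494.6, -80.1, 45.0], 0.7), ([495.5, -106.8, 48.9], 0.55)]
scene tip_r [([494.6, -80.1, 45.0], 0.7), ([495.5, -106.8, 48.9], 0.55)]
scene gauge_tips [([495.6, -93.8, 48.2], 0.83)]
scene slot [([581.8, -69.7, 31.3], 0.86)]
scene ref_plate [([400.1, 611.9, 0.6], 0.96), ([418.4, 311.9, 2.5], 0.8), ([586.4, -67.0, 0.4], 0.64), ([749.3, 115.9, -3.3], 0.56), ([587.1, -68.0, 5.5], 0.54)]
336 184
```

View pics/scene9.png

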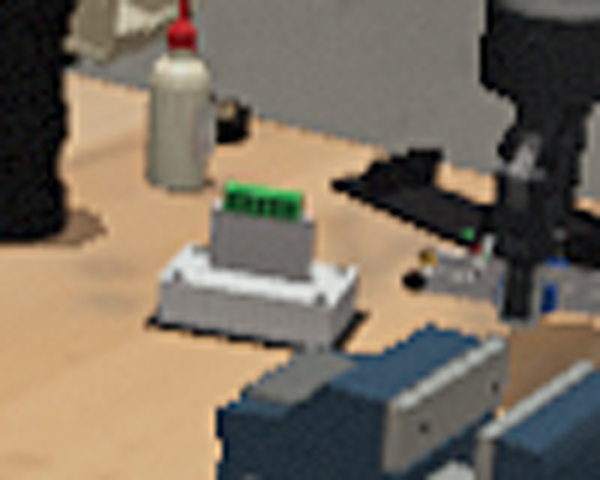

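Scene crop: the plate stands upright and home in the stand, and the tips at about (425,270) are level with its steel. The finder's tips (496,-93,48) agree with the prediction, so I advance.

{"method": "drive_tool", "body": {"plan": [[-0.5, 0.02, 0, 0, 0, 0], [-0.9, 0.02, 0, 0, 0, 0], [-0.9, 0, 0, 0, 0, 0], [-0.9, 0, 0, 0, 0, 0], [-0.9, 0, 0, 0, 0, 0], [-0.5, 0, 0, 0, 0, 0], [0, 0, 0, 0, 0, 0], [0, 0, 0, 0, 0, 0], [0, 0, 0, 0, 0, 0]]}}

```text
time: 21.25
tcp_pos: [481.6, -95.9, 31.2]
eef_rot: [-0.0, -0.137, 0.991, 0.0]
contact_force: [0.2, -0.2, -1.7]
opening: 0.474
finger_force: 8.5
```

```bash
python3 t.py w10 | tail -1;python3 - <<'E'
from workcell import robot
import numpy as np
for i in range(3): print(robot.get_state()["tcp_pos"].round(2))
E
```

```text
s -104.4 lat 0.75 yaw err -0.16
[481.48 -95.96  31.26]
[481.48 -95.96  31.26]
[481.48 -95.96  31.26]
```

{"method": "drive_tool", "body": {"plan": [[-0.4, -0.02, 0, 0, 0, 0], [-0.8, 0, 0, 0, 0, 0], [-0.8, 0, 0, 0, 0, 0], [-0.8, 0, 0, 0, 0, 0], [-0.4, 0, 0, 0, 0, 0], [0, 0, 0, 0, 0, 0], [0, 0, 0, 0, 0, 0], [0, 0, 0, 0, 0, 0]]}}

```text
time: 21.97
tcp_pos: [512.5, -87.4, 31.2]
eef_rot: [-0.0, -0.137, 0.991, 0.0]
contact_force: [-0.1, -1.2, -1.5]
opening: 0.477
finger_force: 8.5
```

Run:
```python
from h import *
a=np.radians(15.87); e=np.array([np.cos(a),np.sin(a)]); n=np.array([-e[1],e[0]]);o=[]
for i in range(12):
    eyes.read_camera("top" if i<4 else "scene"); s=robot.get_state();T=rot(s["eef_rot"]);r=s["tcp_pos"][:2]-[582.2,-68.05]
    o.append([r@e,r@n,s["tcp_pos"][2],np.degrees(np.arctan2(T[1,0],T[0,0]))+180-15.87])
    if i in(3,7):
        for q in ["tip_l","gauge_tips"]: print(q,[(np.round(np.array(x["centre"]),1).tolist(),round(x["p"],2)) for x in finder.place_of("top" if i<4 else "scene",q)])
print(np.mean(o,0).round(2),np.std(o,0).round(2),s["contact_force"])
```

```text
tip_l []
gauge_tips [([568.6, -70.4, 48.5], 0.39)]
tip_l [([566.3, -57.0, 48.5], 0.68)]
gauge_tips [([567.7, -69.2, 46.3], 0.58)]
[-72.21   0.29  31.4   -0.17] [0.14 0.05 0.07 0.  ] [ 0.60649628 -0.60851433 -0.50266617]
```

{"method": "drive_tool", "body": {"plan": [[0, -0.035, 0, 0, 0, 0], [0, 0, 0, 0, 0, 0], [0, 0, 0, 0, 0, 0]]}}

```text
time: 23.02
tcp_pos: [512.9, -87.8, 31.4]
eef_rot: [-0.0, -0.137, 0.991, -0.0]
contact_force: [0.3, -0.4, -1.7]
opening: 0.476
finger_force: 8.5
```

{"method": "drive_tool", "body": {"plan": [[0, 0, 0, 0, 0, 0], [0, 0, 0, 0, 0, 0], [0, 0, 0, 0, 0, 0], [0, 0, 0, 0, 0, 0], [0, 0, 0, 0, 0, 0], [0, 0, 0, 0, 0, 0], [0, 0, 0, 0, 0, 0], [0, 0, 0, 0, 0, 0]], "hand": 0.16}}

```text
time: 23.68
tcp_pos: [512.9, -87.8, 31.4]
eef_rot: [-0.0, -0.137, 0.991, -0.0]
contact_force: [0.1, -0.4, -1.1]
opening: 0.425
finger_force: 10.7
```

```bash
python3 t.py w11
python3 - <<'E'
from h import *
p=np.load("/tmp/w11.npz")["p"][:,:,::-1][200:380,190:370]
q,d=eyes.read_camera("scene"); c=eyes.get_calibration("scene"); u,v=map(int,px([565,-73,50],c)); q=q[v-25:v+25,u-30:u+30,::-1]
cv2.imwrite("pics/f.png",np.hstack([cv2.resize(p,(380,380),interpolation=cv2.INTER_CUBIC),cv2.resize(q,(400,380),interpolation=cv2.INTER_CUBIC)]))
E
```

```text
t 23.68 tcp [512.9 -87.8  31.4] yaw x -164.29 tz [-0. -0. -1.] q [-0.17  0.2  -0.41  0.97 -0.   -0.44] F [ 0.1 -0.4 -1.1]
0.4247712012066862 10.66250815987587
grip 1 1067 x [-17.9 -17.5  -4.3  11.7  13.3] y [12.1 14.7 17.2] z [46.7 56.  57.3] slope [-1.0000e-03  1.4639e+01]
grip -1 1063 x [-17.9 -17.4  -4.   11.8  13.3] y [-18.9 -16.3 -13.8] z [47.6 55.9 57.3] slope [ 1.1000e-02 -1.6248e+01]
housing (array([-7.353e+01, -1.230e+00,  5.699e+01,  3.427e+01,  3.000e-02]), array([55.4, 61.8, 63.8]))
bar 1714 (array([22.77, -5.01, 37.21, 15.51, 89.99]), array([52.8, 56.1, 58. ]))
44 L 2.1 2.3 2.6 R -3.0 -2.5 -2.0 z [40.6 42.5 43.9]
s -72.1 lat -0.06 yaw err -0.16
```

View pics/f.png

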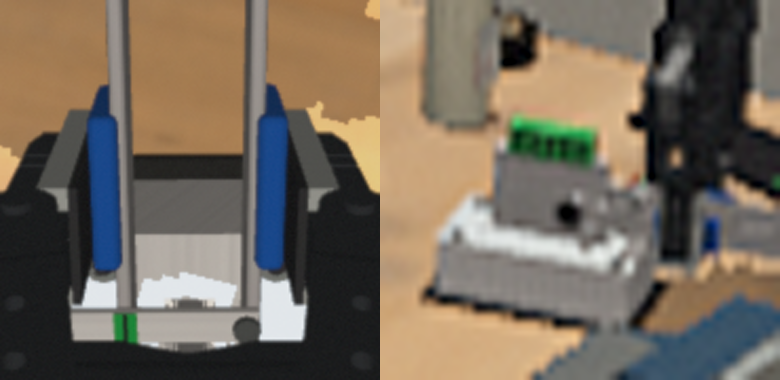

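The left half shows the arm on the green band's mark at (125,325). In the right half the left tip disc (568,212) lies against the bare steel side, below the green grip. The plate's end shows through the gap, so I check the centring directly.

Run:
```python
from h import *
p,d,c,P,s=look("w12"); T=rot(s["eef_rot"]); t=s["tcp_pos"]
L=(P-t)@T; L=np.stack([-L[...,0],L[...,1],P[...,2]],-1)
m=(abs(L[...,0]-42)<5)&(abs(L[...,1])<7)&(L[...,2]>34)&(L[...,2]<66); k=L[m]; print("plate end",len(k),k.min(0).round(2),k.max(0).round(2))
for zz in range(34,64,4):
    j=k[(k[:,2]>=zz)&(k[:,2]<zz+4)]
    if len(j): print(zz,len(j),j.min(0).round(2),j.max(0).round(2))
for x in (-45,-35,-25,0,15,18,21):
    k=L[(abs(L[...,0]-x)<1.5)&(abs(L[...,1])<24)&(L[...,2]>40)&(L[...,2]<58)&(abs(L[...,1])>5)]
    l=k[k[:,1]>0];r=k[k[:,1]<0]
    if len(l) and len(r): print(x,"inner",l[:,1].min().round(2),r[:,1].max().round(2),"mid",((l[:,1].min()+r[:,1].max())/2).round(2))
```

```text
t 23.78 tcp [512.9 -87.8  31.4] yaw x -164.3 tz [ 0.  0. -1.] q [-0.17  0.2  -0.41  0.97  0.   -0.44] F [ 0.3 -0.4 -1.1]
plate end 60 [41.51 -2.97 40.04] [43.45  2.64 44.65]
38 24 [41.86 -2.52 40.04] [43.45  2.64 41.96]
42 36 [41.51 -2.97 42.17] [43.24  2.59 44.65]
-45 inner 9.88 -12.02 mid -1.07
-35 inner 9.99 -12.01 mid -1.01
-25 inner 10.06 -11.95 mid -0.94
0 inner 10.21 -11.94 mid -0.86
15 inner 10.35 -11.95 mid -0.8
18 inner 10.36 -11.93 mid -0.78
21 inner 6.63 -5.13 mid 0.75
```

{"method": "drive_tool", "body": {"plan": [[0, 0.04, 0, 0, 0, 0], [0, 0, 0, 0, 0, 0], [0, 0, 0, 0, 0, 0], [0, 0, 0, 0, 0, 0], [0, 0, 0, 0, 0, 0], [0, 0, 0, 0, 0, 0]]}}

```text
time: 24.33
tcp_pos: [512.8, -87.5, 31.4]
eef_rot: [0.0, -0.137, 0.991, -0.0]
contact_force: [0.0, -0.0, -1.1]
opening: 0.423
finger_force: 10.7
```

Run:
```python
from workcell import robot
s=robot.get_state(); print(s["opening"],s["finger_force"],s["tcp_pos"],s["contact_force"],abs(s["qd"]).max())
print(robot.close_job())
```

```text
0.4230853739578768 10.658204108476639 [512.79740757 -87.45476309  31.41479707] [ 0.0091503  -0.00320243 -1.05345284] 0.0011783512266867267
the job is handed in; nothing more can be done
None
```

I handed the job in at 24.3 s of the 67 s allowed. By my own measurements the plate is home in the stand, and the gauge is held at the marked gap (grips 36 mm, about 18 mm at the tips), level and about midway round the bare steel, with no contact force. The judge's verdict was not shown.

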